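Pass a tall bottle through the checkout

TASK

The last customer's shopping is still in the packing bay, on the side away from you, so first push the tip of the red divider arm away from you, right over to its stop, to open the near lane. Then gently push the tall green bottle, low on its body so that it slides upright without tipping, from the belt across the scanner glass and into the near lane until all of it is past the tip of the divider arm. Do not grip or lift the bottle, leave the other goods and the yellow bar where they are, and finish with the bottle standing there.

Things in the scene. Friction and masses are not known exactly. Their poses are not given: they have to be found in the camera images.
- checkout: the fixed checkout module. Origin: centre of the scanner glass (x -80..80, y -65..65 mm), at counter height. Its x points away from the robot, its y along the flow of goods from belt to packing bay (within 3 degrees of world x, y). Belt, steel plate, glass and bay floor are all level and flush at z = 0. Black belt, at rest: y below -170. Upright scanner tower: x 175..275, y -145..145, 140 high
- near_lane (a point): a point on the white floor of the near lane of the packing bay, 330 mm past the glass centre (axes as the checkout's). The bay begins 160 mm before it; its near side panel (60 high, red top) has its inner face at x -190 and begins 80 mm before it; the far panel is at x 300. The divider arm parts the near lane (robot side) from the far one; at its stop it passes this point at x 120
- divider: the red divider arm, swinging level about an upright pivot at its downstream end (checkout frame x 50, y 670 mm). Origin: under its free tip, at z 0; axes as divider_tip's. At the start the tip is on the near (robot) side, at x -65..-5 in the checkout frame, shutting the near lane; at its far stop (arm yaw 0.24 rad from the checkout's) it is at x 164. About 2 N moves it; it stays where it is left
- divider_tip (a point): the free end of the divider arm, at half its height (43 above the counter). The arm is a straight upright red bar, 480 from pivot to tip, 22 thick, its lower edge 8 and its upper edge 78 above the counter. The point's axes turn with the arm: y points from the tip along the arm to the pivot, x square to the arm towards the far lane (away from the robot), z up
- bottle: the tall green glass bottle with a white paper label and red cap, full, 280 high; straight round body of diameter 66 up to 165 high, then a shoulder and a neck of diameter 28. Origin: centre of its underside; z along its axis. About 0.4 to 0.85 kg; pushed lower than about 35 above the counter it slides without rocking (about 2 to 6 N)
- carton: bystander: yellow carton with a blue patch, 60 x 80 x 150 high, standing in the far lane; origin at the centre of its underside
- spraycan: bystander: black spray can with a white cap, diameter 53, 195 high, standing in the far lane; origin at the centre of its underside
- bar: bystander: yellow next-customer bar with black ends, lying across the belt behind the bottle, 320 long (its x) x 34 x 30 high; origin at the centre of its underside
- tin: bystander: blue and yellow tin of the next customer, diameter 74, 110 high, standing on the belt behind the bar; origin at the centre of its underside

How it is judged (in metres and radians):
On the way, in this order (a step that is already met when the one before it is completed fails the run):
1. the divider arm is pushed right over to its far stop (x of divider_tip in the frame of checkout above 0.15 m), for 0.2 s.
2. the bottle, standing, slides over the scanner glass (its axis within the edges of the glass) (x of bottle in the frame of checkout between -0.08 and 0.08 m and y of bottle in the frame of checkout between -0.065 and 0.065 m and height (world z) of bottle below 0.01 m and angle between bottle's own z axis and vertical below 0.15 rad), for 0.1 s.
At the end, for the whole second after the job is handed in: The divider arm is at its far stop (tip within about 14 mm of it); the bottle stands upright (within 0.05 rad) and still on the floor of the near lane, between the near side panel and the arm, its axis at least 33 mm past the arm's tip, so that all of it is past (x of divider_tip in the frame of checkout above 0.15 m and y of bottle in the frame of divider_tip above 0.033 m and x of bottle in the frame of divider_tip below -0.03 m and x of bottle in the frame of checkout above -0.19 m and angle between bottle's own z axis and vertical below 0.05 rad and height (world z) of bottle between -0.005 and 0.005 m and linear speed of bottle below 0.02 m/s); the robot touches nothing.
It fails at once if the bottle is tipped or rocked by more than 0.17 rad (10 degrees) (angle between bottle's own z axis and vertical above 0.17 rad).
It fails at once if the bottle is lifted off the surface (height (world z) of bottle above 0.012 m).
It fails at once if the bottle is gripped or struck (fingers press on it with more than 18 N) (contact force between the fingers and bottle above 18 N).
It fails at once if the carton, spray can, yellow bar or tin is moved by more than 15 mm (distance of any of carton, spraycan, bar, tin from where it was at the start of the episode above 0.015 m).
It also fails if it takes over 72 s, if anything falls off the work surface, if the arm or the gripper's body presses on something with over 40 N, if the wrist force passes 120 N, or if a joint passes its speed limit or range.

ROBOT

A 6-joint arm with a two-finger parallel gripper is mounted at the origin on the work surface. World frame = base frame: x ahead of the robot, y to its left, z up, the work surface at z = 0. Lengths are in mm, angles in rad, forces in N, time in s.
With the tool pointing down it reaches from about 275 to 750 mm from the base axis. Payload 10.2 kg.
Tool frame: the origin (TCP) lies between the finger pads; the fingertips stand 11 mm ahead of it and the grasp point (between the pads) lies 8 mm behind it; z points along the fingers, y is the line along which they close (so a half turn about z gives the same grasp; the last joint's range is limited). The gripper opens to 85 mm and grips with 20 to 120 N. Pads are 22 mm wide; open, the fingers measure 114 mm over their backs; the gripper's body (76 mm by 85 mm) begins 54 mm behind the grasp point. The pads swing forward as they close: fully open they stand 13 mm farther back than shut.
Start: joints at [0.931, 0.313, 1.498, -0, 1.331, -0.223], TCP at [212.552, 480.055, 242.294] pointing down, gripper open.
Joint ranges: [-2.94, 2.94], [-0.97, 2.17], [0.19, 2.56], [-1.23, 4.37], [0.02, 3.11], [-2.88, 2.88]. Speed limits (rad/s): [2.39, 2.39, 3.01, 3.14, 3.14, 3.14].

INTERFACE

Orientations are given as a unit quaternion [w, x, y, z].
In Python, from rig import sense, eyes, finish_job gives the robot as it stands.
- The arm moves only by the shell command python3 -m jog 'ROWS' [FORCE]. ROWS is JSON, a list of rows, each a list of 7 numbers: the shift along the tool's x, y, z in m, then the turn, a rotation vector about the tool's x, y, z in rad, then the finger opening in m, from 0 to 0.0854. In form: [[dx, dy, dz, rx, ry, rz, gripper], ...]. A call has 1 to 5 rows; each row shifts and turns the commanded pose from where the row before left it, along the tool's axes as they then stand; what a row does not reach is not made up. A row lasts 1/10 s, in which the tool goes at most 50 mm and 8.59 degrees, less where a joint would pass 70% of its speed; a pose out of reach is approached as far as the arm can. A call is refused whole if a number of a shift passes 0.05 or a number of a turn 0.15, either way. A call with a gripper value outside its range is refused whole. The fingers move at their own pace and stop on an object; FORCE is the grip in N (left out, the last holds). Time passes only in rows, so rows that do not move let the fingers close. It gives the time, the measured TCP pose, the force, the opening and the grip force at its end, in the units of the state.
- sense(): the state, without advancing time (a new reading comes with each control period).
- eyes.capture(name): name is "side" or "top"; returns the picture (400x640x3 uint8, red, green, blue); there is no depth.
- eyes.calibration(name): a dict with "fx", "fy", "cx", "cy" (pixels), "dist" ([k1, k2, p1, p2, k3] as OpenCV has them; the pictures are not rectified), "cam_to_world" (4x4, takes a point from camera to world coordinates). Camera axes: x right, y down, z forward; pixel columns grow to the right and rows downward; lengths in mm; the calibration is good to about 2 mm. A picture is of the moment at which its call begins. calibration takes no time and is no camera call.
- finish_job(): hands the job in; it is judged then, once.
The state is a dict: "time_s": time; "joints": joint angles; "dq": joint speeds; "tau": joint torques, N m; "eef_pos": TCP position; "ee_rot": TCP orientation; "force": force on the tool from outside, world axes, zero at the start; "wrist_torque": the same for the moment, N m; "grip_width": opening from 0.0 (shut) to 1.0 (fully open); "grip_force": force on a finger pad.
Only numpy, scipy, OpenCV 4.12 (cv2) and the standard library are available. Lean on these libraries where they do the work, as an engineer would, in place of code of your own. Each camera call takes 0.05 s, during which the arm holds its last target. There are 200 camera calls.

## Working session

There is one attempt and no reset: what is moved stays moved. The work goes in short steps, Python scripts to look and compute and a shell command to move; the robot and the scene stay as the last step left them, time stands still between calls to the robot, and variables do not carry over. Pictures are saved under pics/ and viewed, at most 10 in all, crops included, and the job is handed in when it is done.

```bash
mkdir -p pics; ls; python3 - <<'E'
from rig import sense, eyes
import cv2
s=sense();print(s)
for n in("top","side"):
    im=eyes.capture(n);cv2.imwrite(f"pics/{n}0.png",im[:,:,::-1]);print(n,eyes.calibration(n))
E
```

```text
pics
{'time_s': 0.0, 'joints': array([ 9.30607683e-01,  3.13462331e-01,  1.49848817e+00, -3.64377629e-05,
        1.33099393e+00, -2.23375075e-01]), 'dq': array([ 1.52452844e-03, -1.00448545e-05, -4.68466129e-04, -3.04222576e-04,
        5.51395044e-04, -1.61380147e-03]), 'tau': array([-2.80996292e-04, -4.12260675e+01, -2.59748304e+01, -1.59319407e-04,
        4.12747133e-03, -2.44552018e-05]), 'eef_pos': array([212.39253081, 479.8328187 , 241.7095308 ]), 'ee_rot': array([-2.66779833e-04,  2.06897129e-01,  9.78362469e-01, -6.21257210e-04]), 'force': array([ 1.16184282,  0.63575125, -0.59162818]), 'wrist_torque': array([ 0.03403707, -0.00034777, -0.00047895]), 'grip_force': 0.0, 'grip_width': 0.9979477557344767}
top {'fx': 420.18946141997293, 'fy': 420.18946141997293, 'cx': 320.04174728383805, 'cy': 205.41220747290728, 'dist': array([-0.07435617,  0.        ,  0.        ,  0.        ,  0.        ]), 'cam_to_world': array([[ 8.64503857e-02, -9.73912369e-01,  2.09811889e-01,
         3.25507752e+02],
       [-9.96244612e-01, -8.55243827e-02,  1.35000777e-02,
        -1.24658609e+02],
       [ 4.79613961e-03, -2.10191051e-01, -9.77648566e-01,
         1.25363664e+03],
       [ 0.00000000e+00,  0.00000000e+00,  0.00000000e+00,
         1.00000000e+00]])}
side {'fx': 446.29428584506036, 'fy': 446.29428584506036, 'cx': 316.4761293638391, 'cy': 199.43799698951855, 'dist': array([-0.11029575,  0.        ,  0.        ,  0.        ,  0.        ]), 'cam_to_world': array([[ 9.17447532e-01, -2.81775087e-01,  2.80878668e-01,
         1.91207442e+02],
       [-3.97818443e-01, -6.39901800e-01,  6.57469522e-01,
        -9.99123641e+02],
       [-5.52376622e-03, -7.14932505e-01, -6.99171654e-01,
         1.01662752e+03],
       [ 0.00000000e+00,  0.00000000e+00,  0.00000000e+00,
         1.00000000e+00]])}
```

View pics/top0.png

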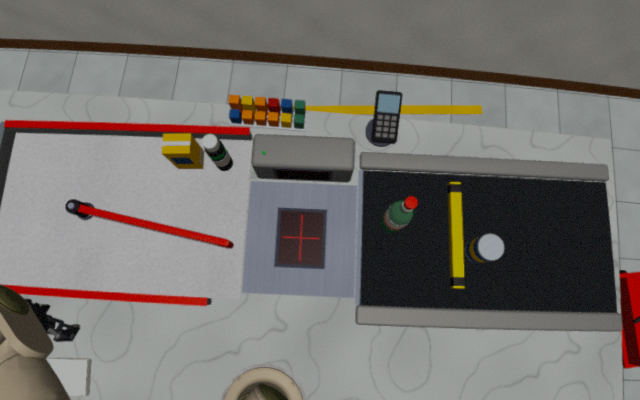

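View pics/side0.png

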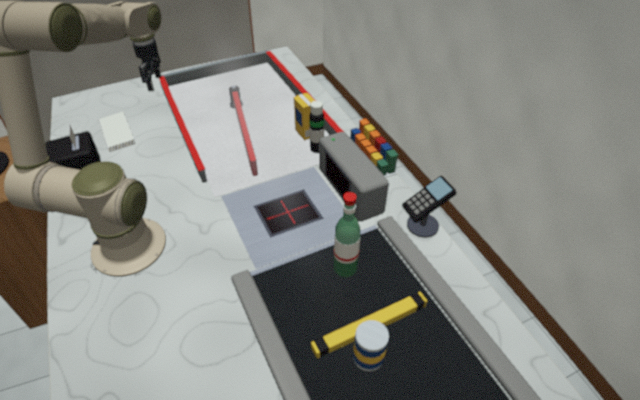

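The top view shows the glass cross at (301,238), the divider tip at (230,244) and its pivot at (78,207). The bottle cap is at (410,202) with its base near (392,226), and the bar runs along u≈457. The side view shows the bottle standing at about (346,270), short of the bar.

```bash
cat > h.py <<'E'
import numpy as np, cv2
from rig import sense, eyes
def proj_ray(n,px):
    c=eyes.calibration(n);K=np.array([[c['fx'],0,c['cx']],[0,c['fy'],c['cy']],[0,0,1]])
    p=cv2.undistortPoints(np.array([[px]],float),K,c['dist'])[0,0]
    T=c['cam_to_world'];return T[:3,3],T[:3,:3]@np.array([*p,1])
def cast(n,px,z):
    o,d=proj_ray(n,px);return (o+d*(z-o[2])/d[2])[:2]
def two(a,b):
    A=[];B=[]
    for n,px in(("top",a),("side",b)):
        o,d=proj_ray(n,px);d/=np.linalg.norm(d);P=np.eye(3)-np.outer(d,d);A.append(P);B.append(P@o)
    return np.linalg.lstsq(np.vstack(A),np.hstack(B),rcond=None)[0]
def red(im,lo=(0,120,70)):
    h=cv2.cvtColor(im,cv2.COLOR_RGB2HSV);return cv2.inRange(h,lo,(8,255,255))|cv2.inRange(h,(172,lo[1],lo[2]),(180,255,255))
def blobs(m,mina=8):
    n,l,s,c=cv2.connectedComponentsWithStats(m);return [(s[i][:5].tolist(),c[i].round(1).tolist()) for i in range(1,n) if s[i][4]>=mina]
E
python3 - <<'E'
from h import *
np.set_printoptions(precision=1,suppress=True)
for n in("top","side"):
    im=eyes.capture(n);print(n,'red',blobs(red(im),20))
    h=cv2.cvtColor(im,cv2.COLOR_RGB2HSV);g=cv2.inRange(h,(50,70,30),(90,255,255));print('green',blobs(g,60))
    print('yellow',blobs(cv2.inRange(h,(22,150,80),(32,255,255)),60))
print('glass',cast("top",(301,238),0),cast("side",(290,211),0),two((301,238),(290,211)))
print('glass edge dirs',cast("top",(243,292),0),cast("top",(354,297),0))
print('tip',cast("top",(230,244),78),'pivot',cast("top",(80,208),78))
print('bottle cap',two((410,202),(350,197)),cast("top",(410,202),280))
E
```

```text
top red [([267, 98, 13, 9, 96], [272.8, 102.2]), ([4, 120, 246, 15, 1950], [127.4, 126.9]), ([404, 196, 14, 13, 148], [410.7, 202.1]), ([78, 205, 153, 43, 1170], [153.8, 225.6]), ([282, 214, 38, 48, 234], [300.4, 237.2]), ([619, 272, 21, 48, 558], [632.8, 291.3]), ([2, 285, 206, 21, 1615], [108.7, 295.4]), ([634, 321, 6, 37, 139], [637.3, 335.5]), ([621, 323, 19, 45, 232], [625.7, 351.6])]
green [([294, 100, 11, 28, 253], [298.9, 113.3]), ([389, 199, 26, 26, 380], [399.7, 213.3]), ([381, 217, 18, 17, 69], [386.8, 227.5])]
yellow [([241, 96, 13, 13, 125], [247.0, 101.4]), ([400, 105, 82, 9, 678], [440.5, 109.3]), ([305, 106, 70, 8, 466], [343.4, 109.0]), ([281, 113, 11, 14, 112], [285.7, 118.3]), ([162, 133, 38, 35, 607], [179.3, 145.5]), ([450, 192, 15, 86, 1043], [456.7, 234.5])]
side red [([266, 52, 42, 41, 255], [286.3, 72.7]), ([159, 76, 45, 95, 573], [181.5, 125.1]), ([323, 110, 19, 22, 136], [330.8, 122.1]), ([245, 136, 10, 25, 93], [249.6, 149.6]), ([374, 136, 13, 16, 104], [379.1, 141.8]), ([343, 191, 14, 15, 160], [349.5, 197.7]), ([286, 205, 22, 19, 64], [293.5, 212.5]), ([267, 214, 13, 6, 33], [272.0, 216.8]), ([337, 256, 20, 5, 28], [347.0, 258.7])]
green [([310, 120, 15, 9, 98], [317.2, 123.9]), ([378, 149, 20, 25, 297], [387.9, 161.5]), ([336, 214, 24, 30, 503], [347.5, 228.5]), ([333, 259, 26, 19, 286], [345.1, 268.5])]
yellow [([295, 96, 15, 16, 95], [300.9, 103.7]), ([365, 124, 11, 13, 66], [368.9, 128.2]), ([371, 153, 11, 11, 71], [375.8, 156.6]), ([323, 296, 95, 56, 1285], [370.5, 321.9]), ([311, 341, 9, 17, 86], [315.0, 348.8])]
glass [489.8 -59. ] [501.7 -57.4] [494.9 -60.3   3.6]
glass edge dirs [315.7  95.5] [ 330.  -230.1]
tip [445.  134.4] pivot [508.7 590.2]
bottle cap [ 564.5 -325.8  274.3] [ 561.5 -324.2]
```

```bash
python3 - <<'E'
from h import *
np.set_printoptions(precision=1,suppress=True)
O=np.array([493,-60.]);t=.045;R=np.array([[np.cos(t),-np.sin(t)],[np.sin(t),np.cos(t)]])
def show(k,w):print(k,'world',w,'checkout',R.T@(w[:2]-O))
show('panel far end',cast("top",(8,289),60));show('panel near end',cast("top",(209,302),60))
show('tip',cast("top",(230,244.5),78));show('bar',cast("top",(456.7,234.5),30))
show('bar ends',cast("top",(455,184),30));show('bar ends',cast("top",(458,287),30))
show('tin',cast("top",(491,247),110));show('can',two((209,141),(317,105)));show('can top',cast("top",(209,141),195));show('carton',cast("top",(177,142),150))
show('bottle',np.array([563,-325.]));show('bottle base near edge',cast("top",(391,231),0))
print('goals world: div start',O+R@[-90,250],'div end',O+R@[128,250],'pre bottle',O+R@[59,-268],O+R@[-10,265])
E
```

```text
panel far end world [254.2 775.5] checkout [-201.   845.4]
panel near end world [280.  176.6] checkout [-202.2  246. ]
tip world [443.6 134.3] checkout [-40.7 196.3]
bar world [ 535.7 -518.9] checkout [  22.  -460.4]
bar ends world [ 690.4 -510.9] checkout [ 176.9 -459.3]
bar ends world [ 382.4 -526.4] checkout [-131.5 -461. ]
tin world [ 495.  -590.4] checkout [ -21.8 -529.9]
can world [707.8 204.2 186.3] checkout [226.5 254.3]
can top world [702.6 201.8] checkout [221.2 252.1]
carton world [708.4 305.6] checkout [231.6 355.6]
bottle world [ 563. -325.] checkout [  58.  -267.9]
bottle base near edge world [ 534.5 -327.8] checkout [  29.4 -269.4]
goals world: div start [391.8 185.7] div end [609.6 195.5] pre bottle [ 564.  -325.1] [471.1 204.3]
```

```bash
python3 -m jog '[[0,0,0,0,0,0.14,0],[0,0,0,0,0,0.14,0],[0,0,0,0,0,0.14,0],[0,0,0,0,0,0.14,0],[0,0,0,0,0,0.14,0]]' 20; python3 -m jog '[[0,0,0,0,0,0.14,0],[0,0,0,0,0,0.14,0],[-0.04,0.016,0,0,0,0,0],[-0.04,0.016,0,0,0,0,0],[-0.04,0.016,0,0,0,0,0]]';python3 -m jog '[[-0.04,0.016,0,0,0,0,0],[-0.04,0.016,0,0,0,0,0],[-0.04,0.016,0,0,0,0,0],[-0.04,0.016,0,0,0,0,0],[-0.04,0.016,0,0,0,0,0]]';python3 -m jog '[[0,0,0,0,0,0,0],[0,0,0,0,0,0,0]]'
```

```text
time_s: 0.7
eef_pos: [212.5, 480.0, 242.1]
ee_rot: [-0.0, 0.532, 0.847, -0.0]
force: [-1.0, 0.2, 0.4]
grip_width: 0.145
grip_force: 0.0
time_s: 1.2
eef_pos: [281.0, 368.9, 242.1]
ee_rot: [0.0, 0.643, 0.766, -0.0]
force: [1.0, 0.5, 0.8]
grip_width: -0.004
grip_force: 0.0
time_s: 1.7
eef_pos: [394.6, 185.4, 242.4]
ee_rot: [0.0, 0.643, 0.766, 0.0]
force: [0.6, 0.5, 0.4]
grip_width: -0.002
grip_force: 0.0
time_s: 1.9
eef_pos: [394.2, 186.5, 242.2]
ee_rot: [-0.0, 0.644, 0.765, -0.0]
force: [-1.0, -0.1, 0.1]
grip_width: 0.003
grip_force: 0.0
```

```bash
python3 -m jog '[[0,0,0.04,0,0,0,0],[0,0,0.04,0,0,0,0],[0,0,0.04,0,0,0,0],[0,0,0.04,0,0,0,0],[0,0,0.036,0,0,0,0]]' ; python3 -m jog '[[0,0,0,0,0,0,0],[-0.0013,0.01,0,0,0,0,0],[-0.0013,0.01,0,0,0,0,0],[-0.0013,0.01,0,0,0,0,0],[-0.002,0.015,0,0,0,0,0]]';python3 -m jog '[[-0.002,0.015,0,0,0,0,0],[-0.002,0.015,0,0,0,0,0],[-0.002,0.015,0,0,0,0,0],[-0.002,0.015,0,0,0,0,0],[-0.002,0.015,0,0,0,0,0]]';python3 -m jog '[[-0.002,0.015,0,0,0,0,0],[-0.002,0.015,0,0,0,0,0],[-0.002,0.015,0,0,0,0,0],[-0.002,0.015,0,0,0,0,0],[0,0,0,0,0,0,0]]'
python3 - <<'E'
from h import *
im=eyes.capture("top");cv2.imwrite("pics/div1.png",cv2.resize(im[80:320,0:400],None,fx=2,fy=2)[:,:,::-1])
E
```

```text
time_s: 2.4
eef_pos: [393.0, 188.2, 44.7]
ee_rot: [-0.0, 0.642, 0.767, -0.0]
force: [1.4, 0.4, 0.6]
grip_width: 0.001
grip_force: 0.0
time_s: 2.9
eef_pos: [440.6, 188.9, 47.8]
ee_rot: [0.001, 0.643, 0.766, 0.0]
force: [-2.8, -5.4, 6.1]
grip_width: -0.002
grip_force: 2.9
time_s: 3.4
eef_pos: [516.8, 191.9, 47.9]
ee_rot: [0.001, 0.643, 0.766, 0.001]
force: [-2.5, -2.2, 4.1]
grip_width: -0.001
grip_force: 2.3
time_s: 3.9
eef_pos: [577.6, 194.7, 47.6]
ee_rot: [0.001, 0.643, 0.766, 0.001]
force: [0.2, -0.4, -0.9]
grip_width: 0.002
grip_force: 0.0
```

View pics/div1.png

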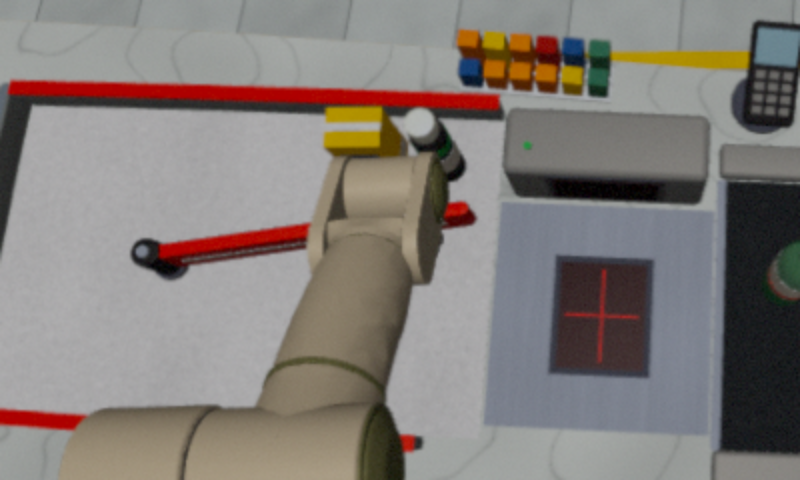

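The arm has swung over, with its tip now at about (235,187) in the full frame and clear of the can. It needs roughly 35–40 mm more, so I'll go on slowly and watch the force.

```bash
python3 -m jog '[[-0.001,0.007,0,0,0,0,0],[-0.001,0.007,0,0,0,0,0],[-0.001,0.006,0,0,0,0,0],[0,0,0,0,0,0,0]]'; python3 -m jog '[[-0.0005,0.004,0,0,0,0,0],[0,0.004,0,0,0,0,0],[0,0,0,0,0,0,0]]'; python3 - <<'E'
from h import *
im=eyes.capture("top");m=red(im);m[:,:60]=0;print(blobs(m[160:260,:280],20));w=cast("top",(236,182),78);print(w,sense()['force'])
E
```

```text
time_s: 4.35
eef_pos: [596.7, 195.2, 46.6]
ee_rot: [0.001, 0.643, 0.766, 0.001]
force: [-0.2, 1.0, 3.2]
grip_width: 0.002
grip_force: 1.3
time_s: 4.65
eef_pos: [599.5, 195.8, 46.3]
ee_rot: [-0.004, 0.643, 0.766, -0.005]
force: [-29.3, -4.0, 20.8]
grip_width: 0.001
grip_force: 16.3
[([222, 13, 14, 14, 116], [227.8, 18.7]), ([79, 28, 77, 24, 680], [116.5, 38.8]), ([101, 42, 35, 8, 40], [118.9, 45.5])]
[625.72754006 140.63770118] [-30.2418304   -4.24443534  20.13618034]
```

Force jumped to 30 N, so the arm is at its stop. I'll back off, lift and check.

```bash
python3 -m jog '[[0,-0.01,0,0,0,0,0],[0,-0.04,0,0,0,0,0],[0,-0.04,0,0,0,0,0],[0,-0.03,-0.04,0,0,0,0],[0,0,-0.05,0,0,0,0]]'; python3 -m jog '[[0,0,-0.05,0,0,0,0.036],[-0.04,0,-0.05,0,0,0,0.036],[-0.05,0,-0.04,0,0,0,0.036],[-0.05,0,0,0,0,0,0.036],[0,0,0,0,0,0,0.036]]'; python3 - <<'E'
from h import *
np.set_printoptions(precision=1,suppress=True)
O=np.array([493,-60.]);t=.045;R=np.array([[np.cos(t),-np.sin(t)],[np.sin(t),np.cos(t)]])
im=eyes.capture("top");m=red(im);b=m[150:260,60:280];ys,xs=np.nonzero(b);i=xs>xs.max()-6;p=(xs.max()+60,ys[i].mean()+150);print(blobs(b,20),p,R.T@(cast("top",p,78)-O))
E
```

```text
time_s: 5.2
eef_pos: [480.8, 174.5, 134.8]
ee_rot: [-0.003, 0.643, 0.766, -0.003]
force: [2.7, 0.2, 1.0]
grip_width: 0.001
grip_force: 0.0
time_s: 5.7
eef_pos: [507.2, 51.9, 257.0]
ee_rot: [0.001, 0.645, 0.764, -0.0]
force: [-0.3, 1.0, -0.5]
grip_width: 0.423
grip_force: 0.0
[([19, 31, 112, 31, 990], [73.4, 45.5])] (np.int64(190), np.float64(184.6578947368421)) [128.2 328.4]
```

```bash
python3 -m jog '[[0,-0.04,0,0,0,0,0.036],[-0.02,-0.04,0,0,0,0,0.036],[-0.03,-0.04,0,0,0,0,0.036],[-0.045,-0.03,0,0,0,0,0.036],[-0.045,0,0,0,0,0,0.036]]'; python3 -m jog '[[-0.045,0,0,0,0,0,0.036],[-0.045,0,0,0,0,0,0.036],[-0.045,0,0,0,0,0,0.036],[-0.045,0,0,0,0,0,0.036],[-0.045,0,0,0,0,0,0.036]]'; python3 -m jog '[[-0.045,0,0,0,0,0,0.036],[-0.045,0,0,0,0,0,0.036],[0,0,0,0,0,0,0.036]]'; python3 - <<'E'
from h import *
np.set_printoptions(precision=1,suppress=True)
O=np.array([493,-60.]);t=.045;R=np.array([[np.cos(t),-np.sin(t)],[np.sin(t),np.cos(t)]])
im=eyes.capture("top");m=red(im);b=m[150:260,60:280];ys,xs=np.nonzero(b);i=xs>xs.max()-6;p=(xs.max()+60,ys[i].mean()+150);print(p,R.T@(cast("top",p,78)-O))
cv2.imwrite("pics/t2.png",im[:,:,::-1]);s=eyes.capture("side");print(blobs(red(s)[150:300,300:400]));print([x for x in blobs(m) if 380<x[1][0]<440])
E
```

```text
time_s: 6.25
eef_pos: [382.3, -103.5, 256.8]
ee_rot: [0.0, 0.643, 0.766, -0.0]
force: [2.1, -0.5, 0.2]
grip_width: 0.423
grip_force: 0.0
time_s: 6.75
eef_pos: [423.7, -326.0, 256.0]
ee_rot: [-0.0, 0.643, 0.766, 0.0]
force: [0.9, 0.3, 0.1]
grip_width: 0.419
grip_force: 0.0
time_s: 7.05
eef_pos: [438.9, -416.9, 254.0]
ee_rot: [-0.001, 0.644, 0.765, -0.0]
force: [0.3, -0.2, -0.5]
grip_width: 0.42
grip_force: 0.0
(np.int64(234), np.float64(176.7)) [157.3 201.7]
[([43, 41, 14, 15, 161], [49.5, 47.7]), ([36, 105, 21, 6, 29], [46.2, 108.6])]
[([404, 196, 14, 13, 146], [410.8, 202.1])]
```

View pics/t2.png

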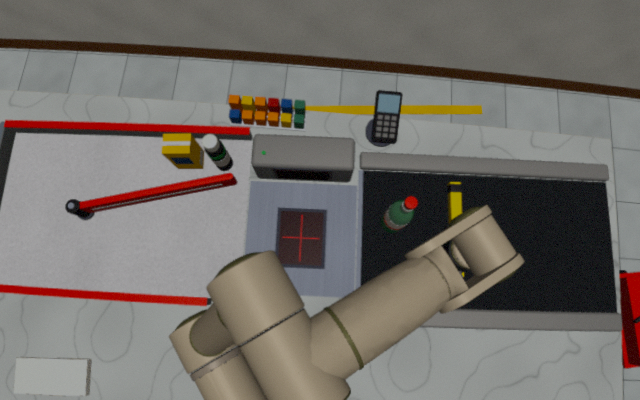

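The divider tip is now at (234,177), which puts it at the far stop and leaves the near lane open. The bottle hasn't moved, with its cap still at (411,202). Next I'll line up behind it, tilt so the fingertips lead and the gripper body stays clear, and descend.

```bash
python3 -m jog '[[-0.015,0.035,0,0,0,0,0.036],[0,0.035,0,0,0,0,0.036],[0,0.035,0,0,0,0,0.036],[0,0.033,0,0,0,0,0.036],[0,0,0,0,0.14,0,0.036]]'; python3 -m jog '[[0,0,0,0,0.14,0,0.036],[0,0,0,0,0.14,0,0.036],[0,0,0,0,0.14,0,0.036],[0,0,0,0,0.04,0,0.036],[0,0,0,0,0,0,0.036]]'; python3 - <<'E'
from h import *
from scipy.spatial.transform import Rotation as Ro
np.set_printoptions(precision=3,suppress=True)
s=sense();q=s['ee_rot'];R=Ro.from_quat([*q[1:],q[0]]).as_matrix();print(s['eef_pos'],R,s['joints']);print('bottle rel tool-horizontal',R[:2,1]@(np.array([563,-325])-s['eef_pos'][:2]))
E
```

```text
time_s: 7.65
eef_pos: [581.6, -398.3, 257.9]
ee_rot: [-0.054, 0.638, 0.767, 0.046]
force: [-0.4, 0.8, 0.6]
grip_width: 0.419
grip_force: 0.0
time_s: 8.15
eef_pos: [571.3, -398.1, 253.1]
ee_rot: [-0.224, 0.615, 0.732, 0.19]
force: [-0.8, -0.7, 0.5]
grip_width: 0.423
grip_force: 0.0
[ 571.314 -398.111  253.127] [[-0.143  0.985 -0.094]
 [ 0.815  0.171  0.553]
 [ 0.561  0.003 -0.828]] [-0.878  1.123  0.189  0.395  2.32  -0.852]
bottle rel tool-horizontal 4.328162553967627
```

```bash
python3 -m jog '[[-0.0226,0,0.033,0,0,0,0.036],[-0.0226,0,0.033,0,0,0,0.036],[-0.0226,0,0.033,0,0,0,0.036],[-0.0226,0,0.033,0,0,0,0.036],[0,0,0,0,0,0,0.036]]'; python3 - <<'E'
from h import *
from scipy.spatial.transform import Rotation as Ro
np.set_printoptions(precision=3,suppress=True)
s=sense();q=s['ee_rot'];R=Ro.from_quat([*q[1:],q[0]]).as_matrix();print(s['eef_pos'],s['joints']);d=np.array([563,-325])-s['eef_pos'][:2];print('bottle lateral',R[:2,1]@d,'fwd',np.array([-.174,.985])@d)
E
```

```text
time_s: 8.65
eef_pos: [571.7, -397.4, 92.0]
ee_rot: [-0.225, 0.614, 0.732, 0.189]
force: [0.2, 0.7, -0.1]
grip_width: 0.422
grip_force: 0.0
[ 571.658 -397.433   91.981] [-0.876  1.149  0.544  0.308  1.964 -1.007]
bottle lateral 4.023357197315212 fwd 72.85255192797092
```

```bash
python3 -m jog '[[-0.0141,0.002,0.0206,0,0,0,0.036],[-0.0141,0.002,0.0206,0,0,0,0.036],[-0.0113,0,0.0165,0,0,0,0.036],[0,0,0,0,0,0,0.036]]'; python3 - <<'E'
from h import *
from scipy.spatial.transform import Rotation as Ro
np.set_printoptions(precision=3,suppress=True)
s=sense();q=s['ee_rot'];R=Ro.from_quat([*q[1:],q[0]]).as_matrix();print(s['eef_pos'],s['joints']);d=np.array([563,-325])-s['eef_pos'][:2];print('bottle lateral',R[:2,1]@d,'fwd',np.array([-.174,.985])@d)
im=eyes.capture("side");cv2.imwrite("pics/s3.png",cv2.resize(im[130:370,230:480],None,fx=2.4,fy=2.4)[:,:,::-1])
E
```

```text
time_s: 9.05
eef_pos: [575.9, -398.0, 23.7]
ee_rot: [-0.224, 0.615, 0.732, 0.19]
force: [0.2, 0.2, 0.6]
grip_width: 0.418
grip_force: 0.0
[ 575.863 -397.988   23.722] [-0.873  1.228  0.558  0.301  1.873 -1.033]
bottle lateral -0.10510022622899341 fwd 74.13156621277685
```

View pics/s3.png

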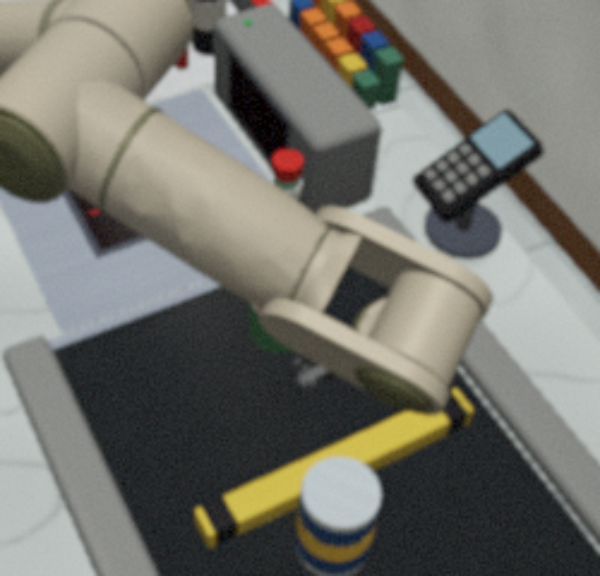

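The tool sits low between the bottle and the bar, and the gripper, bar and tin are all clear. I'll approach and make gentle contact.

```bash
python3 -m jog '[[0.0083,0,0.0056,0,0,0,0.036],[0.0066,0,0.0045,0,0,0,0.036],[0.0017,0,0.0011,0,0,0,0.036],[0.0017,0,0.0011,0,0,0,0.036],[0.0017,0,0.0011,0,0,0,0.036]]';for i in 1 2; do python3 -m jog '[[0.0017,0,0.0011,0,0,0,0.036],[0.0017,0,0.0011,0,0,0,0.036],[0.0017,0,0.0011,0,0,0,0.036],[0.0017,0,0.0011,0,0,0,0.036],[0.0017,0,0.0011,0,0,0,0.036]]'; done; python3 - <<'E'
from h import *
print(sense()['eef_pos'],[x for x in blobs(red(eyes.capture("top"))) if 340<x[1][0]<440],[(a,b) for a,b in blobs(red(eyes.capture("side"))) if 300<b[0]<370 and b[1]>150])
E
```

```text
time_s: 9.6
eef_pos: [571.6, -375.1, 24.9]
ee_rot: [-0.223, 0.615, 0.732, 0.19]
force: [-0.9, 0.5, 0.2]
grip_width: 0.421
grip_force: 0.0
time_s: 10.1
eef_pos: [569.4, -365.1, 24.1]
ee_rot: [-0.224, 0.615, 0.732, 0.19]
force: [-0.5, -3.4, -1.0]
grip_width: 0.426
grip_force: 1.7
time_s: 10.6
eef_pos: [568.0, -354.5, 24.3]
ee_rot: [-0.224, 0.615, 0.732, 0.191]
force: [0.5, -2.7, -2.2]
grip_width: 0.418
grip_force: 1.4
[ 567.98122261 -354.49345054   24.33094207] [([399, 195, 14, 14, 149], [405.4, 201.7])] [([340, 188, 14, 13, 135], [346.9, 193.2])]
```

```bash
cat > chk.py <<'E'
from h import *
from scipy.spatial.transform import Rotation as Ro
np.set_printoptions(precision=1,suppress=True)
O=np.array([493,-60.]);t=.045;R2=np.array([[np.cos(t),-np.sin(t)],[np.sin(t),np.cos(t)]])
s=sense();q=s['ee_rot'];R=Ro.from_quat([*q[1:],q[0]]).as_matrix()
def cap(n,f):
    b=[x for x in blobs(red(eyes.capture(n)),60) if f(x) and abs(x[0][2]-x[0][3])<6];return b[0][1] if b else None
a=cap("top",lambda x:150<x[1][1]<260 and 100<x[0][4]<250 and x[1][0]<420);b=cap("side",lambda x:100<x[0][4]<250 and 220<x[1][0]<370)
print('eef',s['eef_pos'],'F',s['force'],a,b)
if a and b:
    w=two(a,b);d=w[:2]-s['eef_pos'][:2];h=R[:2,0]/np.linalg.norm(R[:2,0]);print('cap',w,'checkout',R2.T@(w[:2]-O),'fwd',h@d,'lat',R[:2,1]@d)
elif a: print('cap top only',cast("top",a,278),R2.T@(cast("top",a,278)-O))
E
python3 chk.py; python3 -m jog '[[0.0033,0,0.0023,0,0,0,0.036],[0.005,0,0.0034,0,0,0,0.036],[0.005,0,0.0034,0,0,0,0.036],[0.005,0,0.0034,0,0,0,0.036],[0.005,0,0.0034,0,0,0,0.036]]'; python3 chk.py;  python3 -m jog '[[0.005,0,0.0034,0,0,0,0.036],[0.005,0,0.0034,0,0,0,0.036],[0.005,0,0.0034,0,0,0,0.036],[0.005,0,0.0034,0,0,0,0.036],[0.005,0,0.0034,0,0,0,0.036]]'; python3 chk.py
```

```text
eef [ 568.  -354.3   24.4] F [ 1.4 -1.2 -1. ] [405.4, 201.8] [330.8, 122.0]
cap [ 524.3 -279.3  468.5] checkout [  21.4 -220.4] fwd 81.50754882683788 lat -30.204515588255013
time_s: 11.3
eef_pos: [563.0, -326.2, 24.4]
ee_rot: [-0.224, 0.615, 0.732, 0.19]
force: [0.8, -3.2, -1.5]
grip_width: 0.421
grip_force: 1.5
eef [ 563.  -326.2   24.4] F [ 0.8 -3.2 -1.5] [393.7, 202.8] [330.9, 122.1]
cap [ 528.4 -260.6  453.7] checkout [  26.4 -202. ] fwd 70.63433925675871 lat -22.836379438055182
time_s: 11.9
eef_pos: [557.9, -296.7, 24.4]
ee_rot: [-0.224, 0.615, 0.732, 0.19]
force: [0.7, -5.2, 0.8]
grip_width: 0.421
grip_force: 2.0
eef [ 557.9 -296.7   24.4] F [ 0.7 -5.2  0.8] [381.4, 203.8] [330.8, 122.1]
cap [ 532.7 -240.1  438.2] checkout [  31.6 -181.7] fwd 60.06393243192423 lat -15.105528208301767
```

```bash
sed -i 's/220<x\[1\]\[0\]<370)/220<x[1][0]<370 and np.hypot(x[1][0]-330.8,x[1][1]-122)>4)/' chk.py
for i in 1 2; do python3 -m jog '[[0.0066,0,0.0045,0,0,0,0.036],[0.0066,0,0.0045,0,0,0,0.036],[0.0066,0,0.0045,0,0,0,0.036],[0.0066,0,0.0045,0,0,0,0.036],[0.005,0,0.0034,0,0,0,0.036]]'|head -4; python3 chk.py; done
```

```text
time_s: 12.5
eef_pos: [551.3, -258.9, 24.3]
ee_rot: [-0.224, 0.615, 0.732, 0.19]
force: [0.9, -4.0, 1.5]
eef [ 551.3 -258.9   24.3] F [ 0.9 -4.   1.5] [365.7, 205.2] None
cap top only [ 544.9 -219.3] [  44.7 -161.5]
time_s: 13.1
eef_pos: [544.9, -222.1, 24.3]
ee_rot: [-0.224, 0.615, 0.732, 0.19]
force: [1.0, -4.3, 0.4]
eef [ 544.9 -222.1   24.3] F [ 1.  -4.3  0.4] [349.7, 206.9] [289.5, 131.6]
cap [ 494.4 -171.8  392. ] checkout [  -3.6 -111.7] fwd 58.29802097912948 lat -41.13344785324627
```

```bash
sed -i 's/^a=cap/a=b=None;a=cap/; s/;b=cap.*$//; s/^if a and b:/w=np.array([*cast("top",a,278),0]) if a else None\nif a:/; /^elif/d' chk.py
for i in 1 2 3 4; do python3 -m jog '[[0.0066,0,0.0045,0,0,0,0.036],[0.0066,0,0.0045,0,0,0,0.036],[0.0066,0,0.0045,0,0,0,0.036],[0.0066,0,0.0045,0,0,0,0.036],[0.0066,0,0.0045,0,0,0,0.036]]'|head -1; python3 chk.py; done
```

```text
time_s: 13.7
eef [ 538.2 -183.2   24.3] F [ 0.7 -4.4  2.1] [333.2, 208.1] None
time_s: 14.25
eef [ 531.4 -143.9   24.2] F [ 0.9 -4.9  2. ] [316.7, 209.5] None
time_s: 14.8
eef [ 524.6 -104.6   24.1] F [ 0.4 -4.6  2.3] [299.8, 210.8] None
time_s: 15.35
eef [517.9 -65.4  24.1] F [ 1.6 -5.1  1. ] [283.1, 212.2] NoneTraceback (most recent call last):
  File "chk.py", line 12, in <module>
    w=two(a,b);d=w[:2]-s['eef_pos'][:2];h=R[:2,0]/np.linalg.norm(R[:2,0]);print('cap',w,'checkout',R2.T@(w[:2]-O),'fwd',h@d,'lat',R[:2,1]@d)
  File "h.py", line 12, in two
    o,d=proj_ray(n,px);d/=np.linalg.norm(d);P=np.eye(3)-np.outer(d,d);A.append(P);B.append(P@o)
        ~~~~~~~~^^^^^^
  File "h.py", line 5, in proj_ray
    p=cv2.undistortPoints(np.array([[px]],float),K,c['dist'])[0,0]
      ~~~~~~~~~~~~~~~~~~~^^^^^^^^^^^^^^^^^^^^^^^^^^^^^^^^^^^^
cv2.error: OpenCV(4.12.0) /io/opencv/modules/calib3d/src/undistort.dispatch.cpp:538: error: (-215:Assertion failed) npoints >= 0 && src.isContinuous() && (depth == CV_32F || depth == CV_64F) in function 'undistortPoints'

Traceback (most recent call last):
 
[... 1512 characters left out ...]
y", line 12, in <module>
    w=two(a,b);d=w[:2]-s['eef_pos'][:2];h=R[:2,0]/np.linalg.norm(R[:2,0]);print('cap',w,'checkout',R2.T@(w[:2]-O),'fwd',h@d,'lat',R[:2,1]@d)
  File "h.py", line 12, in two
    o,d=proj_ray(n,px);d/=np.linalg.norm(d);P=np.eye(3)-np.outer(d,d);A.append(P);B.append(P@o)
        ~~~~~~~~^^^^^^
  File "h.py", line 5, in proj_ray
    p=cv2.undistortPoints(np.array([[px]],float),K,c['dist'])[0,0]
      ~~~~~~~~~~~~~~~~~~~^^^^^^^^^^^^^^^^^^^^^^^^^^^^^^^^^^^^
cv2.error: OpenCV(4.12.0) /io/opencv/modules/calib3d/src/undistort.dispatch.cpp:538: error: (-215:Assertion failed) npoints >= 0 && src.isContinuous() && (depth == CV_32F || depth == CV_64F) in function 'undistortPoints'
```

Only the check script failed. The pixel track and the force of about 5 N are steady, and the bottle is over the glass. I'll fix the script and carry on.

```bash
sed -i 's/w=two(a,b);//' chk.py; python3 chk.py
for i in 1 2 3; do python3 -m jog '[[0.0066,0,0.0045,0,0,0,0.036],[0.0066,0,0.0045,0,0,0,0.036],[0.0066,0,0.0045,0,0,0,0.036],[0.0066,0,0.0045,0,0,0,0.036],[0.0066,0,0.0045,0,0,0,0.036]]'|head -1; python3 chk.py; done
```

```text
eef [517.5 -64.2  24.1] F [ 1.6 -2.4  1.4] [282.5, 212.2] None
cap [510.7 -24.1   0. ] checkout [19.3 35.1] fwd 40.671659558151696 lat 0.18296139834044509
time_s: 15.95
eef [511.  -26.   23.9] F [ 0.4 -4.9  1.7] [266.4, 213.7] None
cap [503.8  13.5   0. ] checkout [14.1 73. ] fwd 40.20549992888208 lat -0.36742281684101413
time_s: 16.5
eef [503.8  14.4  23.9] F [ 1.5 -4.5  1. ] [249.3, 215.2] None
cap [496.6  53.5   0. ] checkout [  8.7 113.2] fwd 39.77487198397651 lat -0.353824778044013
time_s: 17.05
eef [496.9  53.9  23.9] F [ 1.  -3.4  0.9] [232.3, 216.6] None
cap [489.7  93.4   0. ] checkout [  3.6 153.3] fwd 40.079165975796066 lat -0.29931083997913677
```

```bash

for i in 1 2; do python3 -m jog '[[0.0066,0,0.0045,0,0,0,0.036],[0.0066,0,0.0045,0,0,0,0.036],[0.0066,0,0.0045,0,0,0,0.036],[0.0066,0,0.0045,0,0,0,0.036],[0.0066,0,0.0045,0,0,0,0.036]]'|head -1; python3 chk.py; done
python3 -m jog '[[0.0066,0,0.0045,0,0,0,0.036],[0.0066,0,0.0045,0,0,0,0.036],[0.005,0,0.0034,0,0,0,0.036],[0.0033,0,0.0023,0,0,0,0.036],[0.0017,0,0.0011,0,0,0,0.036]]'; python3 chk.py
```

```text
time_s: 17.6
eef [490.1  93.2  23.8] F [ 1.1 -4.   1. ] [215.9, 218.0] None
cap [482.9 131.8   0. ] checkout [ -1.4 192.1] fwd 39.251514164331475 lat -0.42132380844657386
time_s: 18.15
eef [483.2 132.6  23.8] F [ 0.7 -3.9 -1.3] [199.2, 219.4] None
cap [476.1 171.1   0. ] checkout [ -6.5 231.7] fwd 39.19877214080107 lat -0.4569881655291646
time_s: 18.7
eef_pos: [478.5, 159.9, 23.7]
ee_rot: [-0.224, 0.615, 0.732, 0.19]
force: [0.5, -3.2, -0.4]
grip_width: 0.419
grip_force: 2.2
eef [478.5 159.9  23.7] F [ 0.5 -3.2 -0.4] [187.6, 220.4] None
cap [471.2 198.5   0. ] checkout [-10.1 259.2] fwd 39.259313456412144 lat -0.5334434174042996
```

```bash
python3 -m jog '[[-0.0017,0,-0.0011,0,0,0,0.036],[-0.0083,0,-0.0056,0,0,0,0.036],[-0.0248,0,-0.017,0,0,0,0.036],[-0.033,0,-0.0226,0,0,0,0.036],[-0.033,0,-0.0226,0,0,0,0.036]]'|head -2;python3 -m jog '[[-0.033,0,-0.0226,0,0,0,0.036],[0.0226,0,-0.033,0,0,0,0.036],[0.0226,0,-0.033,0,0,0,0.036],[0,0,0,0,0,0,0.036],[0,0,0,0,0,0,0.036]]'; python3 chk.py; python3 - <<'E'
from h import *
im=eyes.capture("top");cv2.imwrite("pics/t9.png",im[:,:,::-1]);im=eyes.capture("side");cv2.imwrite("pics/s9.png",im[:,:,::-1])
E
```

```text
time_s: 19.25
eef_pos: [499.5, 37.4, 24.1]
time_s: 19.75
eef_pos: [506.0, -0.5, 104.4]
ee_rot: [-0.224, 0.615, 0.732, 0.191]
force: [-0.1, -0.3, -1.2]
grip_width: 0.419
grip_force: 0.0
eef [506.   -0.5 104.4] F [-0.1 -0.3 -1.2] [187.4, 220.3] None
cap [471.4 199.    0. ] checkout [ -9.9 259.7] fwd 202.51225339062515 lat -0.0884712381447356
```

View pics/t9.png

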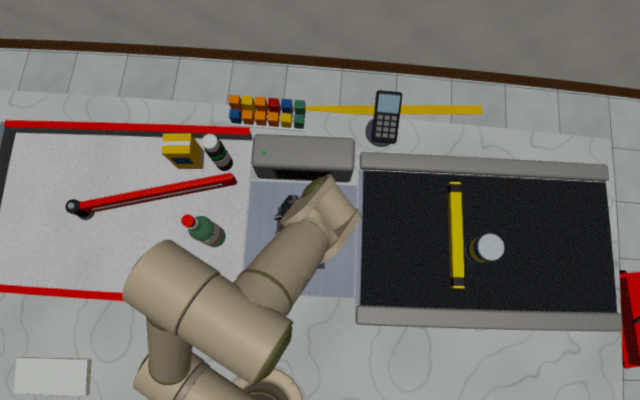

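View pics/s9.png

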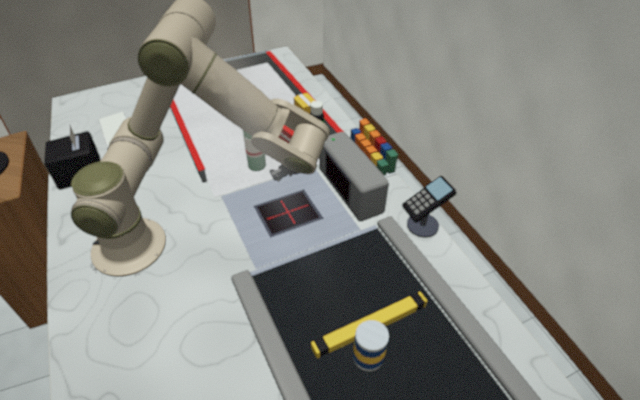

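The bottle is standing in the near lane, with its cap at (187,220) and base near (212,237) in the top view. That is about 95 mm past the divider tip at (234,177), and the divider is still at its stop. The bar, tin, carton and can haven't moved, and the gripper is well clear.

```bash
python3 -c "
from rig import finish_job;print(finish_job())"
```

```text
the job is handed in; nothing more can be done
None
```

The job is handed in after about 20 s of robot time: the divider is at its far stop and the bottle is standing in the near lane, about 95 mm past the divider tip, with the other goods and the yellow bar unmoved.

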